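Pack the sanding blocks into their caddy

ROBOT

A 6-joint arm with a two-finger parallel gripper is mounted at the origin on the work surface. World frame = base frame: x ahead of the robot, y to its left, z up, the work surface at z = 0. Lengths are in m, angles in rad, forces in N, time in s.
With the tool pointing down it reaches from about 0.425 to 0.95 m from the base axis. Payload 3.5 kg.
Tool frame: the origin (TCP) lies at the very end of the fingers, on their centre line; the grasp point (between the pads) lies 19 mm behind it (grip_depth is the distance from the TCP to the grasp point, in m); x points along the fingers, z is the direction in which the jaws open and shut, and the axes are right-handed (so a half turn about x gives the same grasp; the last joint's range is limited). The gripper opens to 85 mm and grips with 20 to 120 N. Pads are 22 mm wide; open, the fingers measure 114 mm over their backs; the gripper's body (76 mm by 85 mm) begins 54 mm behind the grasp point. The pads swing forward as they close: fully open they stand 13 mm farther back than shut.
Start: joints at [1.077, 0.286, 1.577, -0, 1.279, -0.15], TCP at [0.227, 0.635, 0.231] pointing down, gripper open.
Joint ranges: [-2.77, 2.77], [-0.9, 2.22], [0.21, 2.48], [-1.53, 4.67], [0.24, 2.81], [-2.84, 2.84]. Speed limits (rad/s): [2.79, 2.79, 3.14, 3.14, 3.14, 3.14].

INTERFACE

Orientations are given as a unit quaternion [x, y, z, w].
In Python, from plant import get_state, read_camera, calibration, sign_off, recognise, grip_depth gives the robot as it stands. The module is installed in compiled form; this text tells all that it offers.
- The arm moves only by the tool servo_tool, never from a script. Its argument "deltas" is a list that holds one entry, the list of rows, each a list of 4 numbers: the shift along the world's x, y, z scaled (see below), then the turn about the world's z scaled (see below). In form: [[[tx, ty, tz, spin], ...]]. A call has exactly 5 rows; each row is the pose to reach, as a shift and turn from the pose commanded when the call began; what a row does not reach only later rows make up. The controller multiplies each number of a shift by 10 cm and each number of a turn by 90 degrees. A row lasts 1/10 s, in which the tool goes at most 50 mm and 8.59 degrees, less where a joint would pass 70% of its speed; a pose out of reach is approached as far as the arm can. A call with a number of a shift or a turn outside -1 to 1 is refused whole. A call with a gripper value outside its range is refused whole. "claw" is the gripper's target within -1 to 1 (fully open at 1, half-way at 0, shut at -1), set as the call begins (left out, the last holds). The fingers move at their own pace and stop on an object; "force" is the grip in N (left out, the last holds). Time passes only in rows, so rows that repeat a pose let the fingers close, or fill a call up. It gives the time, the measured TCP pose, the force and the opening at its end, in the units of the state.
- get_state(): the state, without advancing time (a new reading comes with each control period).
- read_camera(name): name is "side" or "top"; returns the picture (420x560x3 uint8, blue, green, red); there is no depth.
- calibration(name): a dict with "intrinsics" (3x3 intrinsics, pixels), "dist" ([k1, k2, p1, p2, k3] as OpenCV has them; the pictures are not rectified), "R" (3x3) and "t" (3): a world point X has camera coordinates R X + t. Camera axes: x right, y down, z forward; pixel columns grow to the right and rows downward; lengths in m; the calibration is good to about 2 mm. A picture is of the moment at which its call begins. calibration takes no time and is no camera call.
- sign_off(): hands the job in, once; it reports no verdict.
Trained networks look in the newest picture that a camera, given by its name, has taken for a name from the list of things; names that differ only in an ending like _2 or _b are one class to them, and where a whole thing is asked for, a point or a joint stands for the part that bears it (a point fixed in the world has none). Each returns a list of dicts, best first, with "p" (0 to 1); they miss things now and then, are a little off and sometimes report something else, mostly with a low value. They report only what shows in the picture. A call takes as long as a camera call. They do not tell look-alikes from the thing itself.
- recognise(camera, query): "at" ([x, y, z] in m, in world coordinates, good to about 4 mm: the middle of the surface that is visible of it).
The state is a dict: "time": time; "qpos": joint angles; "dq": joint speeds; "joint_efforts": joint torques, N m; "eef_pos": TCP position; "tcp_rot": TCP orientation; "contact_force": force on the tool from outside, world axes, zero at the start; "wrist_torque": the same for the moment, N m; "opening": opening from 0.0 (shut) to 1.0 (fully open).
Only numpy, scipy, OpenCV 4.12 (cv2) and the standard library are available. Lean on these libraries where they do the work, as an engineer would, in place of code of your own. Each camera call takes 0.05 s, during which the arm holds its last target. There are 200 camera calls.

TASK

Pack away the sanding kit: put the four sanding blocks, the ones with a straight grip bar, into the caddy, each lying flat at the bottom of the recess cut to its own outline. Leave the two polishing blocks, the ones with a round knob, where they lie on the bench.

Things in the scene. Friction and masses are not known exactly. Their poses are not given: they have to be found in the camera images.
- oblong_block: Sanding block, base 80 mm (x) by 40 mm (y), 18 mm thick (dark sole, light wood). Centred on it a straight grip bar of darker wood: 34 mm long (x), 16 mm wide (y), 18 to 50 mm above the underside. Loose, about 110 g. Origin: centre of the underside, z up.
- square_block: Sanding block, base 54 mm by 54 mm, sides along x and y, 18 mm thick (dark sole, light wood). Centred on it a straight grip bar of darker wood: 34 mm long (x), 16 mm wide (y), 18 to 50 mm above the underside. Loose, about 110 g. Origin: centre of the underside, z up.
- round_block: Sanding block, round base 58 mm in diameter, 18 mm thick (dark sole, light wood). Centred on it a straight grip bar of darker wood: 34 mm long (x), 16 mm wide (y), 18 to 50 mm above the underside. Loose, about 110 g. Origin: centre of the underside, z up.
- triangle_block: Sanding block, base an equilateral triangle of 61 mm sides with one corner on +x, 35 mm from its centre, 18 mm thick (dark sole, light wood). Centred on it a straight grip bar of darker wood: 34 mm long (x), 16 mm wide (y), 18 to 50 mm above the underside. Loose, about 110 g. Origin: centre of the underside, z up.
- polish_square: Polishing block, NOT part of the sanding set: base 54 mm square and 18 mm thick like the square sanding block, but with a round mushroom knob on top instead of a bar (34 mm in diameter, top 50 mm above the underside). Loose, about 110 g. Origin: centre of the underside, z up.
- polish_oblong: Polishing block, NOT part of the sanding set: base 80 mm (x) by 40 mm (y) and 18 mm thick like the oblong sanding block, but with a round mushroom knob on top (34 mm in diameter, top 50 mm above the underside). Loose, about 110 g. Origin: centre of the underside, z up.
- oblong_recess: Plywood insert, 110 mm square, 16 mm high, with a grey-floored recess 12 mm deep: 96 mm (x) by 56 mm (y), for the oblong block, either way round. Fixed. Origin: centre of its underside, below the recess's centre; recess floor 4 mm, rim 16 mm above it. One of four alike-turned inserts, 2 by 2 in any order, in a black caddy 234 mm square, rim 22 mm above the bench.
- square_recess: Plywood insert, 110 mm square, 16 mm high, with a grey-floored recess 12 mm deep: 70 mm square, sides along x and y, for the square block. Fixed. Origin: centre of its underside, below the recess's centre; recess floor 4 mm, rim 16 mm above it. One of four alike-turned inserts, 2 by 2 in any order, in a black caddy 234 mm square, rim 22 mm above the bench.
- round_recess: Plywood insert, 110 mm square, 16 mm high, with a grey-floored recess 12 mm deep: round, 74 mm in diameter, for the round block. Fixed. Origin: centre of its underside, below the recess's centre; recess floor 4 mm, rim 16 mm above it. One of four alike-turned inserts, 2 by 2 in any order, in a black caddy 234 mm square, rim 22 mm above the bench.
- triangle_recess: Plywood insert, 110 mm square, 16 mm high, with a grey-floored recess 12 mm deep: an equilateral triangle of 88 mm sides, one corner on +x 51 mm from the centre, for the triangular block (any of its corners may point to +x). Fixed. Origin: centre of its underside, below the recess's centre; recess floor 4 mm, rim 16 mm above it. One of four alike-turned inserts, 2 by 2 in any order, in a black caddy 234 mm square, rim 22 mm above the bench.
There are look-alikes about, which are no part of the job. Leave any white look-alike of the oblong_recess alone. What is shaped like the square_block but green or pink is not meant.

How it is judged:
By the outcome, as a careful person would: the job done as asked, in the order asked, and still so for the second after the job is handed in, with the robot touching nothing.
It also fails if it takes over 96 s, if anything falls off the work surface, if the arm or the gripper's body presses on something with over 40 N, if the wrist force passes 120 N, or if a joint passes its speed limit or range.

## Working session

There is one attempt and no reset: what is moved stays moved. The work goes in short steps, Python scripts to look and compute and a tool call to move; the robot and the scene stay as the last step left them, time stands still between calls to the robot, and variables do not carry over. Pictures are saved under pics/ and viewed, about 12 in all and at most 16, crops included, and the job is handed in when it is done.

Besides the shell and the picture viewer there is one more tool, called after ">>>" by a JSON object that holds its "fn" and its "kwargs". servo_tool: Moves the arm, as the interface text tells. Its arguments: {"type":"object","properties":{"deltas":{"type":"array"},"claw":{"type":"number"},"force":{"type":"number"}},"required":["deltas"]}

```bash
mkdir -p pics
python3 - <<'E'
from plant import *
import cv2, numpy as np
for n in ("top","side"):
    im=read_camera(n); cv2.imwrite(f"pics/{n}0.png",im)
    c=calibration(n); print(n,np.round(c["intrinsics"],1).tolist(),np.round(c["dist"],4),np.round(c["R"],4).tolist(),np.round(c["t"],4))
    for q in ("oblong_block","square_block","round_block","triangle_block","polish_square","polish_oblong","oblong_recess","square_recess","round_recess","triangle_recess"):
        print(q,[(np.round(d["at"],3).tolist(),round(d["p"],2)) for d in recognise(n,q)])
s=get_state(); print(s, grip_depth)
E
```

```text
top [[478.6, 0.0, 284.6], [0.0, 478.6, 209.7], [0.0, 0.0, 1.0]] [-0.1568  0.      0.      0.      0.    ] [[0.0083, -0.9999, -0.0122], [-0.9912, -0.0066, -0.1322], [0.1321, 0.0132, -0.9911]] [0.0748 0.4644 1.2936]
oblong_block [([0.573, -0.303, 0.02], 0.68)]
square_block [([0.338, -0.103, 0.02], 0.86), ([0.345, 0.019, 0.019], 0.85)]
round_block [([0.438, -0.314, 0.018], 0.63)]
triangle_block [([0.605, -0.197, 0.02], 0.56), ([0.495, 0.296, 0.022], 0.56)]
polish_square [([0.452, -0.156, 0.015], 0.91)]
polish_oblong [([0.557, -0.055, 0.018], 0.63), ([0.61, 0.193, 0.016], 0.3)]
oblong_recess [([0.564, 0.484, 0.017], 0.88), ([0.499, 0.298, 0.021], 0.66), ([0.3, 0.269, 0.014], 0.6)]
square_recess [([0.612, 0.307, 0.019], 0.7)]
round_recess [([0.5, 0.185, 0.016], 0.71)]
triangle_recess [([0.61, 0.192, 0.017], 0.95)]
side [[390.6, 0.0, 282.0], [0.0, 390.6, 216.1], [0.0, 0.0, 1.0]] [-0.0847  0.      0.      0.      0.    ] [[0.7385, -0.6742, -0.0049], [-0.3675, -0.3964, -0.8413], [0.5653, 0.6231, -0.5406]] [-0.2854  0.2329  0.7743]
oblong_block [([0.57, -0.321, 0.015], 0.74), ([0.508, 0.19, 0
[... 700 characters left out ...]
0.63)]
{'time': 1.1, 'qpos': array([ 1.07700195e+00,  2.86285255e-01,  1.57669805e+00, -6.80796124e-06,
        1.27861929e+00, -1.50009264e-01]), 'dq': array([-1.41554813e-04,  9.85508447e-04, -5.50051926e-04,  5.64518049e-04,
       -8.84517098e-04, -8.79079602e-05]), 'joint_efforts': array([ 2.33931960e-04, -4.05960596e+01, -2.92950135e+01, -1.32637424e-04,
        5.90683139e-04, -6.00135067e-06]), 'eef_pos': array([0.2274818 , 0.63549407, 0.23133577]), 'tcp_rot': array([-0.40711195,  0.57815678,  0.40710468,  0.57815256]), 'contact_force': array([-0.17127157,  0.2348612 , -0.01499767]), 'wrist_torque': array([ 0.04217876, -0.00078735,  0.01274085]), 'opening': 0.9961465857083852} 0.0187
```

View pics/top0.png

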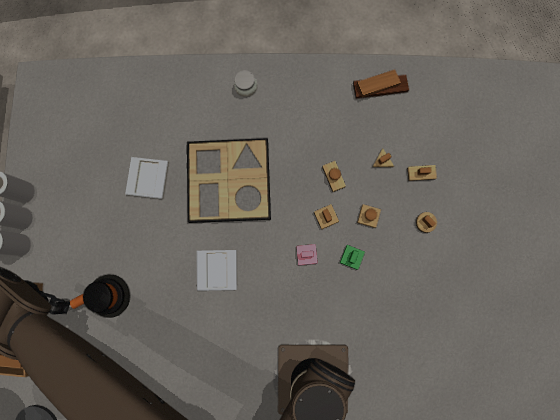

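View pics/side0.png

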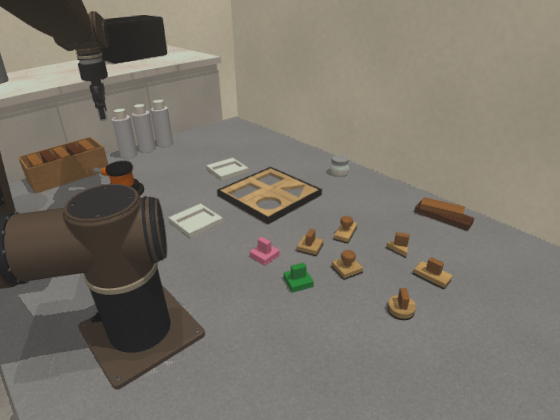

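Top picture, things that could be taken for the wanted ones:
- Barred blocks: oblong (422,172), round (427,222), triangle (383,158), square (326,216).
- Knobbed blocks, to be left: (370,215) and (334,176).
- Look-alikes: pink (307,254) and green (352,257) squares, white recesses (147,178) and (216,270).
- Caddy (229,180): square recess top-left, triangle top-right, oblong bottom-left, round bottom-right.

Next I rectify and measure.

```bash
cat > h.py <<'E'
import cv2, numpy as np
from plant import *
def warp(im,n,x0,x1,y0,y1,z,s=2000):
    # ortho image: columns = -y, rows = -x (like top view); s px per m
    c=calibration(n); R,t=np.array(c["R"]),np.array(c["t"])
    H,W=int((x1-x0)*s),int((y1-y0)*s)
    u,v=np.meshgrid(np.arange(W),np.arange(H))
    P=np.stack([x1-v/s,y1-u/s,np.full(u.shape,z)],-1).reshape(-1,3)
    p,_=cv2.projectPoints(P,cv2.Rodrigues(R)[0],t,np.array(c["intrinsics"]),np.array(c["dist"]))
    p=p.reshape(H,W,2).astype(np.float32)
    return cv2.remap(im,p[...,0],p[...,1],cv2.INTER_CUBIC)
E
python3 - <<'E'
from h import *
im=cv2.imread("pics/top0.png")
a=warp(im,"top",.38,.66,-.37,.0,.018); 
b=warp(im,"top",.42,.70,.11,.38,.016)
print(a.shape,b.shape)
for i,(nm,x,y) in enumerate([("oblong",.572,-.308),("round",.432,-.32),("triangle",.603,-.198),("square",.436,-.043)]):
    w=warp(im,"top",x-.06,x+.06,y-.06,y+.06,.018); w5=warp(im,"top",x-.06,x+.06,y-.06,y+.06,.05)
    def rep(w,m,l):
        m=cv2.morphologyEx(m.astype(np.uint8),cv2.MORPH_OPEN,np.ones((7,7)))
        cs,_=cv2.findContours(m,cv2.RETR_EXTERNAL,cv2.CHAIN_APPROX_NONE); 
        cs=[c for c in cs if cv2.contourArea(c)>400]
        c=min(cs,key=lambda c:np.hypot(*(np.array(cv2.minAreaRect(c)[0])-120)))
        (u,v),(p,q),an=cv2.minAreaRect(c); M=cv2.moments(c); 
        # yaw of long side in world: image dir (du,dv)->(dx=-dv,dy=-du)
        bx=cv2.boxPoints(((u,v),(p,q),an)); e=max((bx[1]-bx[0],bx[2]-bx[1]),key=np.linalg.norm)
        yaw=np.degrees(np.arctan2(-e[0],-e[1]))%180
        cu,cv_=M["m10"]/M["m00"],M["m01"]/M["m00"]
        print(nm,l,"rect c",np.round([x+.06-v/2000,y+.06-u/2000],4),"centroid",np.round([x+.06-cv_/2000,y+.06-cu/2000],4),"size mm",round(p/2),round(q/2),"yaw",round(yaw,1))
        cv2.drawContours(w,[bx.astype(int)],0,(255,0,0),1)
        if l=="base" and nm=="triangle":
            tr=cv2.minEnclosingTriangle(c)[1].reshape(3,2); k=tr.mean(0); print("  tri c",np.round([x+.06-k[1]/2000,y+.06-k[0]/2000],4),"corner yaws",np.degrees(np.arctan2(-(tr-k)[:,0],-(tr-k)[:,1])).round(1))
    hsv=cv2.cvtColor(w,cv2.COLOR_BGR2HSV); rep(w,hsv[...,1]>70,"base")
    hsv=cv2.cvtColor(w5,cv2.COLOR_BGR2HSV); rep(w5,(hsv[...,1]>90)&(hsv[...,2]<120)&(hsv[...,2]>30),"bar")
    r=np.vstack([w,w5]); A=r if i==0 else np.hstack([A,r])
cv2.imwrite("pics/crops.png",cv2.resize(A,None,fx=.8,fy=.8)); cv2.imwrite("pics/caddy.png",b)
g=cv2.cvtColor(warp(im,"top",.4,.72,.1,.4,.022),cv2.COLOR_BGR2GRAY)
m=cv2.morphologyEx((g<45).astype(np.uint8),cv2.MORPH_CLOSE,np.ones((9,9)))
c=max(cv2.findContours(m,cv2.RETR_EXTERNAL,cv2.CHAIN_APPROX_NONE)[0],key=cv2.contourArea)
(u,v),sz,an=cv2.minAreaRect(c); print("caddy",.72-v/2000,.4-u/2000,np.array(sz)/2,an)
hs=cv2.cvtColor(b,cv2.COLOR_BGR2HSV); m=cv2.morphologyEx((hs[...,1]<60).astype(np.uint8),cv2.MORPH_OPEN,np.ones((15,15)))
for c in cv2.findContours(m,cv2.RETR_LIST,cv2.CHAIN_APPROX_NONE)[0]:
    if 4000<cv2.contourArea(c)<40000:
        (u,v),sz,an=cv2.minAreaRect(c); M=cv2.moments(c); print("recess",np.round([.70-M["m01"]/M["m00"]/2000,.38-M["m10"]/M["m00"]/2000],4),np.array(sz)/2,an)
q=get_state()["tcp_rot"]
from scipy.spatial.transform import Rotation as Rr
print(Rr.from_quat(q).as_matrix().round(3))
E
```

```text
(560, 740, 3) (559, 540, 3)
oblong base rect c [ 0.5757 -0.312 ] centroid [ 0.5755 -0.312 ] size mm 42 83 yaw 94.4
oblong bar rect c [ 0.5707 -0.3055] centroid [ 0.5692 -0.3044] size mm 28 45 yaw 90.0
round base rect c [ 0.434  -0.3205] centroid [ 0.4338 -0.3203] size mm 58 60 yaw 90.0
round bar rect c [ 0.4278 -0.3083] centroid [ 0.4284 -0.3081] size mm 37 27 yaw 28.2Traceback (most recent call last):
  File "<stdin>", line 24, in <module>
    return _nx.concatenate(arrs, 1, dtype=dtype, casting=casting)
           ~~~~~~~~~~~~~~~^^^^^^^^^^^^^^^^^^^^^^^^^^^^^^^^^^^^^^^
ValueError: all the input array dimensions except for the concatenation axis must match exactly, but along dimension 0, the array at index 0 has size 478 and the array at index 1 has size 480
```

```bash
sed -i 's/H,W=int((x1-x0)\*s),int((y1-y0)\*s)/H,W=round((x1-x0)*s),round((y1-y0)*s)/' h.py
python3 - <<'E'
from h import *
im=cv2.imread("pics/top0.png")
b=warp(im,"top",.42,.70,.11,.38,.016)
for i,(nm,x,y) in enumerate([("oblong",.576,-.312),("round",.434,-.32),("triangle",.603,-.198),("square",.436,-.043)]):
    w=warp(im,"top",x-.05,x+.05,y-.05,y+.05,.018); w5=warp(im,"top",x-.05,x+.05,y-.05,y+.05,.05)
    hsv=cv2.cvtColor(w,cv2.COLOR_BGR2HSV)
    m=cv2.morphologyEx((hsv[...,1]>70).astype(np.uint8),cv2.MORPH_OPEN,np.ones((7,7)))
    c=max(cv2.findContours(m,cv2.RETR_EXTERNAL,cv2.CHAIN_APPROX_NONE)[0],key=cv2.contourArea)
    (u,v),(p,q),an=cv2.minAreaRect(c); bx=cv2.boxPoints(((u,v),(p,q),an)); e=max((bx[1]-bx[0],bx[2]-bx[1]),key=np.linalg.norm)
    print(nm,np.round([x+.05-v/2000,y+.05-u/2000],4),"size",p/2,q/2,"yaw",np.degrees(np.arctan2(-e[0],-e[1]))%180)
    if nm=="triangle":
        tr=cv2.minEnclosingTriangle(c)[1].reshape(3,2); k=tr.mean(0); print("  tri c",np.round([x+.05-k[1]/2000,y+.05-k[0]/2000],4),"corner yaws",np.degrees(np.arctan2(-(tr-k)[:,0],-(tr-k)[:,1])).round(1))
    cv2.drawContours(w,[c],-1,(255,0,0),1)
    for ww in (w,w5):
        cv2.drawMarker(ww,(100,100),(0,255,0),cv2.MARKER_CROSS,10)
    r=np.vstack([w,w5]); A=r if i==0 else np.hstack([A,r])
cv2.imwrite("pics/crops.png",A)
g=cv2.cvtColor(warp(im,"top",.4,.72,.1,.4,.022),cv2.COLOR_BGR2GRAY)
m=cv2.morphologyEx((g<45).astype(np.uint8),cv2.MORPH_CLOSE,np.ones((9,9)))
c=max(cv2.findContours(m,cv2.RETR_EXTERNAL,cv2.CHAIN_APPROX_NONE)[0],key=cv2.contourArea)
(u,v),sz,an=cv2.minAreaRect(c); print("caddy",.72-v/2000,.4-u/2000,np.array(sz)/2,an)
hs=cv2.cvtColor(b,cv2.COLOR_BGR2HSV); m=cv2.morphologyEx((hs[...,1]<60).astype(np.uint8),cv2.MORPH_OPEN,np.ones((15,15)))
for c in cv2.findContours(m,cv2.RETR_LIST,cv2.CHAIN_APPROX_NONE)[0]:
    if 4000<cv2.contourArea(c)<40000:
        (u,v),sz,an=cv2.minAreaRect(c); M=cv2.moments(c); print("recess",np.round([.70-M["m01"]/M["m00"]/2000,.38-M["m10"]/M["m00"]/2000],4),np.array(sz)/2,an)
        cv2.drawContours(b,[c],-1,(255,0,0),1)
cv2.imwrite("pics/caddy.png",b)
from scipy.spatial.transform import Rotation as Rr
print(Rr.from_quat(get_state()["tcp_rot"]).as_matrix().round(3))
E
```

```text
oblong [ 0.5757 -0.312 ] size 42.33646774291992 83.36910247802734 yaw 94.39871
round [ 0.434  -0.3205] size 58.0 60.0 yaw 90.0
triangle [ 0.6176 -0.1998] size 52.92168426513672 59.57855224609375 yaw 91.00509
  tri c [ 0.6148 -0.2046] corner yaws [  -3.4  123.5 -124.2]
square [ 0.4478 -0.0372] size 55.90477752685547 55.40821075439453 yaw 24.443954
caddy 0.5494169921875 0.2402432861328125 [236.1355896  235.08496094] 87.36756134033203
recess [0.4984 0.1825] [70.  70.5] 90.0
recess [0.493  0.2932] [93.90470123 53.83151627] 87.31622314453125
recess [0.6038 0.2985] [67.16629791 68.12552643] 87.70938873291016
recess [0.6097 0.1878] [66.81047821 74.47197723] 87.01853942871094
[[ 0.    -0.941  0.337]
 [-0.     0.337  0.941]
 [-1.    -0.    -0.   ]]
```

View pics/crops.png

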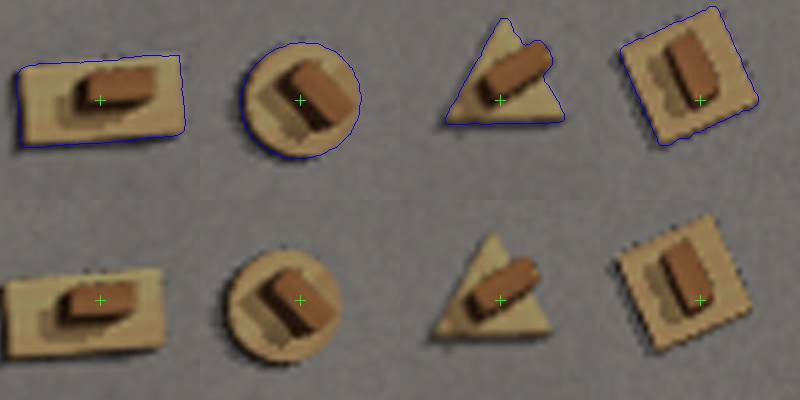

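View pics/caddy.png

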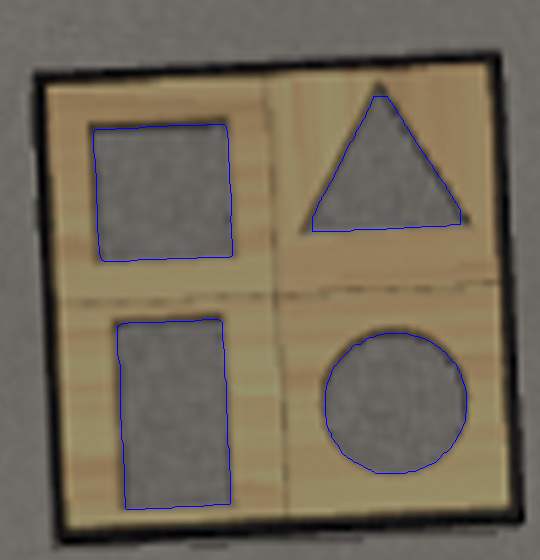

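Top pixels now give poses good to about 2 mm. All four crops show straight bars: oblong yaw 94°, round 49.5°, triangle bar/+x corner 121°, square 24.4°. The caddy is turned +2.6°, and the square, triangle, oblong and round recesses are as listed. Setting out for the square block.

>>> {"fn": "servo_tool", "kwargs": {"deltas": [[[0.16, -0.2, 0, 0], [0.32, -0.4, 0, 0], [0.48, -0.6, 0, 0], [0.64, -0.8, 0, 0], [0.8, -1, 0, 0]]], "claw": 0, "force": 40}}

```text
time: 1.6
eef_pos: [0.308, 0.5347, 0.2314]
tcp_rot: [-0.407, 0.578, 0.407, 0.578]
contact_force: [-0.2, -0.3, -0.9]
opening: 0.5
```

>>> {"fn": "servo_tool", "kwargs": {"deltas": [[[0.16, -0.2, -0.06, 0.02], [0.32, -0.4, -0.12, 0.04], [0.48, -0.6, -0.18, 0.06], [0.64, -0.8, -0.24, 0.08], [0.8, -1, -0.3, 0.1]]]}}

```text
time: 2.1
eef_pos: [0.3881, 0.4347, 0.2013]
tcp_rot: [-0.452, 0.544, 0.452, 0.544]
contact_force: [0.6, -0.0, -0.3]
opening: 0.496
```

>>> {"fn": "servo_tool", "kwargs": {"deltas": [[[0.12, -0.2, -0.06, 0.02], [0.24, -0.4, -0.12, 0.04], [0.36, -0.6, -0.18, 0.06], [0.48, -0.8, -0.24, 0.08], [0.6, -1, -0.3, 0.1]]]}}

```text
time: 2.6
eef_pos: [0.448, 0.3347, 0.1713]
tcp_rot: [-0.493, 0.507, 0.493, 0.507]
contact_force: [0.3, -0.0, 0.3]
opening: 0.503
```

>>> {"fn": "servo_tool", "kwargs": {"deltas": [[[0, -0.2, -0.06, 0.02], [0, -0.4, -0.12, 0.04], [0, -0.6, -0.18, 0.06], [0, -0.8, -0.24, 0.08], [0, -1, -0.3, 0.1]]]}}

```text
time: 3.1
eef_pos: [0.4475, 0.2347, 0.1413]
tcp_rot: [0.531, -0.467, -0.531, -0.467]
contact_force: [-0.0, -0.5, -0.8]
opening: 0.503
```

>>> {"fn": "servo_tool", "kwargs": {"deltas": [[[0, -0.2, -0.08, 0.02], [0, -0.4, -0.16, 0.04], [0, -0.6, -0.24, 0.06], [0, -0.8, -0.32, 0.08], [0, -1, -0.41, 0.1]]]}}

```text
time: 3.6
eef_pos: [0.4477, 0.1347, 0.1005]
tcp_rot: [0.566, -0.423, -0.566, -0.424]
contact_force: [0.8, -0.1, -0.5]
opening: 0.497
```

>>> {"fn": "servo_tool", "kwargs": {"deltas": [[[0, -0.2, 0, 0.02], [0, -0.4, 0, 0.04], [0, -0.6, 0, 0.06], [0, -0.8, 0, 0.08], [0, -1, 0, 0.09]]]}}

```text
time: 4.1
eef_pos: [0.4476, 0.0347, 0.1006]
tcp_rot: [0.595, -0.383, -0.594, -0.383]
contact_force: [0.3, 0.0, -0.1]
opening: 0.5
```

>>> {"fn": "servo_tool", "kwargs": {"deltas": [[[0, -0.2, 0, 0], [0, -0.4, 0, 0], [0, -0.6, 0, 0], [0, -0.73, 0, 0], [0, -0.73, 0, 0]]]}}

```text
time: 4.6
eef_pos: [0.4478, -0.0386, 0.1007]
tcp_rot: [0.594, -0.384, -0.594, -0.384]
contact_force: [0.3, 0.4, 0.4]
opening: 0.498
```

Run:
```python
from h import *
im=read_camera("side"); cv2.imwrite("pics/s1.png",cv2.resize(im[200:330,230:430],None,fx=4,fy=4))
s=get_state();print(s["time"],s["eef_pos"])
```

```text
4.65 [ 0.44759887 -0.03784549  0.10047619]
```

View pics/s1.png

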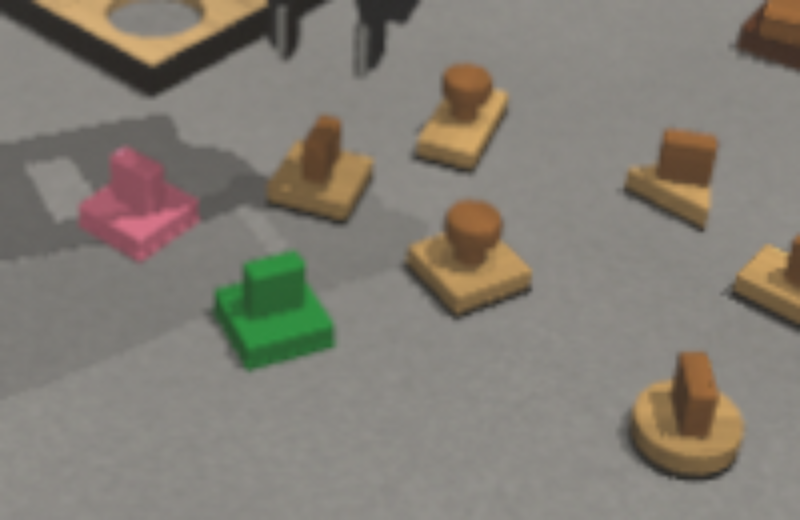

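The crop shows the fingers centred (325,50) straight above the barred square block (322,120), jaws across the bar. Knobs at (467,75) and (472,220) are clear of it. Descending, gripping, lifting.

>>> {"fn": "servo_tool", "kwargs": {"deltas": [[[0, 0, -0.2, 0], [0, 0, -0.4, 0], [0, 0, -0.6, 0], [0, 0, -0.72, 0], [0, 0, -0.78, 0]]]}}

```text
time: 5.15
eef_pos: [0.4467, -0.0367, 0.0211]
tcp_rot: [-0.594, 0.383, 0.595, 0.383]
contact_force: [0.2, 0.8, 0.4]
opening: 0.5
```

>>> {"fn": "servo_tool", "kwargs": {"deltas": [[[0, 0, 0, 0], [0, 0, 0, 0], [0, 0, 0, 0], [0, 0, 0, 0], [0, 0, 0, 0]]], "claw": -1}}

```text
time: 5.65
eef_pos: [0.448, -0.0377, 0.023]
tcp_rot: [0.595, -0.383, -0.594, -0.383]
contact_force: [-1.0, 1.0, 0.6]
opening: 0.182
```

>>> {"fn": "servo_tool", "kwargs": {"deltas": [[[0, 0, 0, 0], [0, 0, 0.1, 0], [0, 0, 0.3, 0], [0, 0, 0.5, 0], [0, 0, 0.7, 0]]]}}

```text
time: 6.15
eef_pos: [0.4471, -0.0374, 0.0932]
tcp_rot: [-0.594, 0.383, 0.595, 0.383]
contact_force: [-0.4, 0.1, -2.0]
opening: 0.176
```

>>> {"fn": "servo_tool", "kwargs": {"deltas": [[[0.1, 0.2, 0, -0.02], [0.2, 0.4, 0, -0.04], [0.3, 0.6, 0, -0.06], [0.4, 0.8, 0, -0.08], [0.5, 1, 0, -0.1]]]}}

```text
time: 6.65
eef_pos: [0.4976, 0.0633, 0.0926]
tcp_rot: [-0.562, 0.429, 0.562, 0.429]
contact_force: [-0.4, -0.0, -1.8]
opening: 0.179
```

>>> {"fn": "servo_tool", "kwargs": {"deltas": [[[0.1, 0.2, 0, -0.03], [0.2, 0.4, 0, -0.06], [0.3, 0.6, 0, -0.09], [0.4, 0.8, 0, -0.12], [0.5, 1, 0, -0.14]]]}}

```text
time: 7.15
eef_pos: [0.5475, 0.1633, 0.0925]
tcp_rot: [-0.512, 0.488, 0.512, 0.488]
contact_force: [0.4, -0.2, -2.0]
opening: 0.178
```

>>> {"fn": "servo_tool", "kwargs": {"deltas": [[[0.11, 0.2, 0, 0], [0.22, 0.4, 0, 0], [0.33, 0.6, 0, 0], [0.44, 0.8, 0, 0], [0.55, 1, 0, 0]]]}}

```text
time: 7.65
eef_pos: [0.6025, 0.2632, 0.0924]
tcp_rot: [-0.512, 0.488, 0.512, 0.487]
contact_force: [-1.1, -0.0, -1.4]
opening: 0.179
```

>>> {"fn": "servo_tool", "kwargs": {"deltas": [[[0, 0.15, 0, 0], [0, 0.3, 0, 0], [0, 0.355, 0, 0], [0, 0.355, 0, 0], [0, 0.355, 0, 0]]]}}

```text
time: 8.15
eef_pos: [0.602, 0.2976, 0.0922]
tcp_rot: [-0.512, 0.488, 0.512, 0.487]
contact_force: [-0.7, 0.3, -1.3]
opening: 0.181
```

Run:
```python
from h import *
im=read_camera("side"); cv2.imwrite("pics/s2.png",cv2.resize(im[120:250,200:360],None,fx=4,fy=4))
s=get_state();print(s["time"],s["eef_pos"],s["opening"])
```

```text
8.2 [0.60219756 0.29737387 0.09224977] 0.18199591869455883
```

View pics/s2.png

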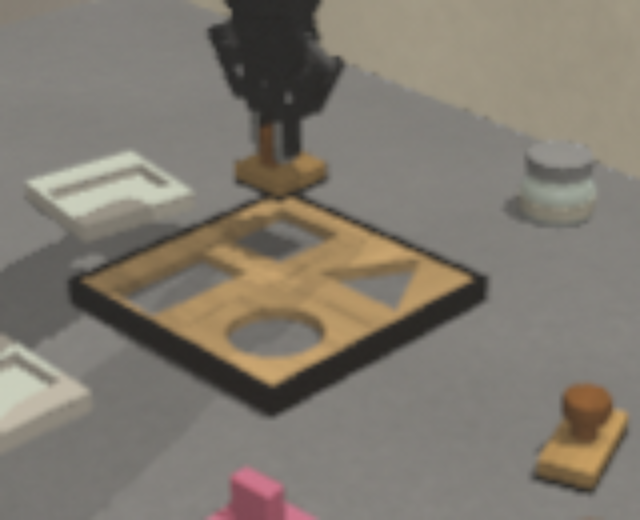

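The square block is held level at (283,172), with its recess directly below at (283,238). Lowering it and letting go.

>>> {"fn": "servo_tool", "kwargs": {"deltas": [[[0, 0, -0.2, 0], [0, 0, -0.4, 0], [0, 0, -0.52, 0], [0, 0, -0.6, 0], [0, 0, -0.65, 0]]]}}

```text
time: 8.7
eef_pos: [0.6022, 0.2974, 0.0308]
tcp_rot: [-0.511, 0.489, 0.513, 0.486]
contact_force: [-16.7, -7.3, 32.5]
opening: 0.183
```

>>> {"fn": "servo_tool", "kwargs": {"deltas": [[[0, 0, 0, 0], [0, 0, 0, 0], [0, 0, 0, 0], [0, 0, 0, 0], [0, 0, 0, 0]]], "claw": 0}}

```text
time: 9.2
eef_pos: [0.6025, 0.298, 0.0272]
tcp_rot: [-0.512, 0.488, 0.512, 0.488]
contact_force: [0.1, -0.8, 0.1]
opening: 0.501
```

>>> {"fn": "servo_tool", "kwargs": {"deltas": [[[0, 0, 0.2, 0], [0, 0, 0.4, 0], [0, 0, 0.6, 0], [0, 0, 0.75, 0], [0, 0, 0.75, 0]]]}}

```text
time: 9.7
eef_pos: [0.6043, 0.2986, 0.1055]
tcp_rot: [0.513, -0.486, -0.511, -0.489]
contact_force: [0.3, -0.3, 1.3]
opening: 0.498
```

>>> {"fn": "servo_tool", "kwargs": {"deltas": [[[0, -0.2, 0, -0.03], [0, -0.4, 0, -0.06], [0, -0.6, 0, -0.09], [0, -0.8, 0, -0.12], [0, -1, 0, -0.15]]]}}

```text
time: 10.2
eef_pos: [0.6014, 0.1953, 0.1007]
tcp_rot: [-0.449, 0.547, 0.45, 0.545]
contact_force: [0.8, 0.4, -0.0]
opening: 0.5
```

>>> {"fn": "servo_tool", "kwargs": {"deltas": [[[0, -0.2, 0, -0.03], [0, -0.4, 0, -0.06], [0, -0.6, 0, -0.09], [0, -0.8, 0, -0.12], [0, -1, 0, -0.15]]]}}

```text
time: 10.7
eef_pos: [0.6011, 0.0955, 0.1007]
tcp_rot: [-0.382, 0.596, 0.383, 0.594]
contact_force: [-0.7, -0.4, 0.2]
opening: 0.5
```

>>> {"fn": "servo_tool", "kwargs": {"deltas": [[[0, -0.2, 0, -0.03], [0, -0.4, 0, -0.06], [0, -0.6, 0, -0.09], [0, -0.8, 0, -0.12], [0, -1, 0, -0.15]]]}}

```text
time: 11.2
eef_pos: [0.6008, -0.0043, 0.1007]
tcp_rot: [-0.31, 0.636, 0.311, 0.635]
contact_force: [0.3, -0.1, -0.3]
opening: 0.499
```

>>> {"fn": "servo_tool", "kwargs": {"deltas": [[[0.01, -0.2, 0, -0.03], [0.02, -0.4, 0, -0.06], [0.04, -0.6, 0, -0.09], [0.06, -0.8, 0, -0.12], [0.07, -1, 0, -0.15]]]}}

```text
time: 11.7
eef_pos: [0.6078, -0.1041, 0.1007]
tcp_rot: [-0.233, 0.668, 0.234, 0.667]
contact_force: [0.5, 0.6, -0.0]
opening: 0.499
```

>>> {"fn": "servo_tool", "kwargs": {"deltas": [[[0, -0.2, 0, -0.03], [0, -0.4, 0, -0.06], [0, -0.6, 0, -0.08], [0, -0.8, 0, -0.08], [0, -0.98, 0, -0.08]]]}}

```text
time: 12.2
eef_pos: [0.6088, -0.2019, 0.1018]
tcp_rot: [-0.192, 0.681, 0.192, 0.68]
contact_force: [-0.4, -0.0, -1.1]
opening: 0.499
```

Run:
```python
from h import *
im=read_camera("side"); a=cv2.resize(im[130:250,200:330],None,fx=3,fy=3); b=cv2.resize(im[190:310,340:470],None,fx=3,fy=3)
cv2.imwrite("pics/s3.png",np.hstack([a,b]))
s=get_state();print(s["time"],s["eef_pos"],s["tcp_rot"])
```

```text
12.25 [ 0.60911701 -0.2045135   0.10220935] [-0.19244899  0.68070694  0.19112324  0.68049493]
```

View pics/s3.png

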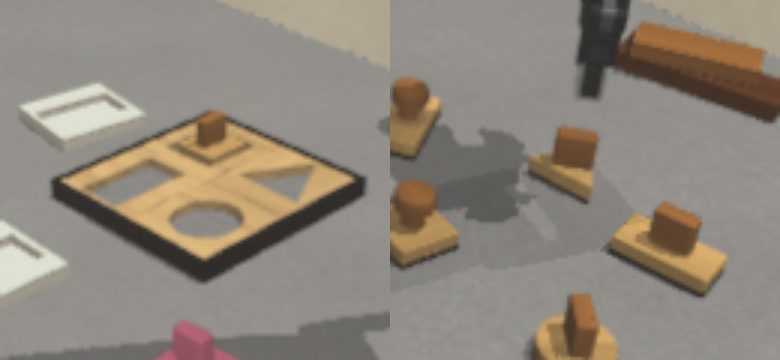

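Left: the square block sits in its recess (210,140). Right: the fingers (590,80) are over the triangle's bar (576,145); the sideways shift is perspective. Descending and gripping.

>>> {"fn": "servo_tool", "kwargs": {"deltas": [[[0, 0, -0.2, 0], [0, 0, -0.4, 0], [0, 0, -0.6, 0], [0, 0, -0.72, 0], [0, 0, -0.8, 0]]]}}

```text
time: 12.75
eef_pos: [0.6089, -0.1997, 0.021]
tcp_rot: [-0.192, 0.681, 0.193, 0.68]
contact_force: [0.3, 0.8, -0.8]
opening: 0.5
```

>>> {"fn": "servo_tool", "kwargs": {"deltas": [[[0, 0, 0, 0], [0, 0, 0, 0], [0, 0, 0, 0], [0, 0, 0, 0], [0, 0, 0, 0]]], "claw": -1}}

```text
time: 13.25
eef_pos: [0.6098, -0.2001, 0.023]
tcp_rot: [-0.193, 0.68, 0.192, 0.681]
contact_force: [0.3, -0.1, -0.1]
opening: 0.178
```

>>> {"fn": "servo_tool", "kwargs": {"deltas": [[[0, 0, 0, 0], [0, 0, 0.1, 0], [0, 0, 0.3, 0], [0, 0, 0.5, 0], [0, 0, 0.7, 0]]]}}

```text
time: 13.75
eef_pos: [0.6094, -0.2, 0.0936]
tcp_rot: [-0.193, 0.68, 0.193, 0.68]
contact_force: [-0.1, -0.6, -1.3]
opening: 0.18
```

>>> {"fn": "servo_tool", "kwargs": {"deltas": [[[0, 0.2, 0, 0], [0, 0.4, 0, 0], [0, 0.6, 0, 0], [0, 0.8, 0, 0], [0, 1, 0, 0]]]}}

```text
time: 14.25
eef_pos: [0.6081, -0.0969, 0.0905]
tcp_rot: [-0.192, 0.681, 0.194, 0.679]
contact_force: [1.0, 0.3, -1.4]
opening: 0.181
```

>>> {"fn": "servo_tool", "kwargs": {"deltas": [[[0, 0.2, 0, 0], [0, 0.4, 0, 0], [0, 0.6, 0, 0], [0, 0.8, 0, 0], [0, 1, 0, 0.02]]]}}

```text
time: 14.75
eef_pos: [0.6078, 0.0029, 0.0905]
tcp_rot: [-0.203, 0.678, 0.205, 0.676]
contact_force: [-0.5, 0.2, -1.9]
opening: 0.182
```

>>> {"fn": "servo_tool", "kwargs": {"deltas": [[[0, 0.2, 0, 0], [0, 0.4, 0, 0], [0, 0.6, 0, 0], [0, 0.8, 0, 0], [-0.01, 1, 0, 0]]]}}

```text
time: 15.25
eef_pos: [0.6065, 0.1027, 0.0905]
tcp_rot: [-0.203, 0.678, 0.204, 0.676]
contact_force: [-0.2, 0.3, -0.9]
opening: 0.174
```

>>> {"fn": "servo_tool", "kwargs": {"deltas": [[[0, 0.2, 0, 0], [0, 0.4, 0, 0], [0, 0.6, 0, 0], [0, 0.8, 0, 0], [0, 0.88, 0, 0]]]}}

```text
time: 15.75
eef_pos: [0.6063, 0.191, 0.0906]
tcp_rot: [-0.204, 0.678, 0.205, 0.676]
contact_force: [0.5, -0.2, -1.1]
opening: 0.177
```

>>> {"fn": "servo_tool", "kwargs": {"deltas": [[[0, 0, -0.1, 0], [0, 0, -0.25, 0], [0, 0, -0.4, 0], [0, 0, -0.5, 0], [0, 0, -0.5, 0]]]}}

```text
time: 16.25
eef_pos: [0.6064, 0.187, 0.0389]
tcp_rot: [-0.203, 0.679, 0.203, 0.675]
contact_force: [-0.0, 0.3, -1.7]
opening: 0.18
```

Run:
```python
from h import *
im=read_camera("side"); a=cv2.resize(im[130:250,200:330],None,fx=4,fy=4)
cv2.imwrite("pics/s4.png",a)
s=get_state();print(s["time"],s["eef_pos"],s["tcp_rot"],s["contact_force"])
```

```text
16.3 [0.60746858 0.18721446 0.04045673] [-0.20272329  0.67854099  0.20305032  0.67620703] [-0.10819757  0.22729582 -0.48455363]
```

View pics/s4.png

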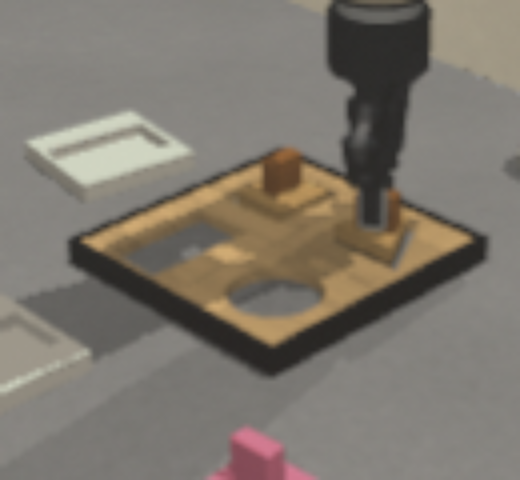

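The triangle block hangs over its recess at (375,235), aligned with the hole, no contact. Setting it down, then on to the oblong block.

>>> {"fn": "servo_tool", "kwargs": {"deltas": [[[0, 0, -0.05, 0], [0, 0, -0.1, 0], [0, 0, -0.13, 0], [0, 0, -0.13, 0], [0, 0, -0.13, 0]]]}}

```text
time: 16.8
eef_pos: [0.6092, 0.188, 0.0309]
tcp_rot: [-0.203, 0.677, 0.203, 0.678]
contact_force: [-2.3, -1.3, 5.1]
opening: 0.179
```

>>> {"fn": "servo_tool", "kwargs": {"deltas": [[[0, 0, 0, 0], [0, 0, 0, 0], [0, 0, 0, 0], [0, 0, 0, 0], [0, 0, 0, 0]]], "claw": 0}}

```text
time: 17.3
eef_pos: [0.6084, 0.188, 0.0291]
tcp_rot: [-0.203, 0.677, 0.203, 0.677]
contact_force: [0.6, -0.0, 0.3]
opening: 0.5
```

>>> {"fn": "servo_tool", "kwargs": {"deltas": [[[0, 0, 0.2, 0], [0, 0, 0.4, 0], [0, 0, 0.6, 0], [0, 0, 0.73, 0], [0, 0, 0.73, 0]]]}}

```text
time: 17.8
eef_pos: [0.6101, 0.1883, 0.1049]
tcp_rot: [-0.203, 0.676, 0.203, 0.679]
contact_force: [0.1, 0.2, 0.1]
opening: 0.498
```

>>> {"fn": "servo_tool", "kwargs": {"deltas": [[[0, -0.2, 0, -0.02], [0, -0.4, 0, -0.04], [0, -0.6, 0, -0.06], [0, -0.8, 0, -0.08], [0, -1, 0, -0.1]]]}}

```text
time: 18.3
eef_pos: [0.6075, 0.0872, 0.1007]
tcp_rot: [-0.149, 0.692, 0.149, 0.69]
contact_force: [0.5, -0.9, 0.7]
opening: 0.497
```

>>> {"fn": "servo_tool", "kwargs": {"deltas": [[[0, -0.2, 0, -0.02], [0, -0.4, 0, -0.04], [0, -0.6, 0, -0.06], [0, -0.8, 0, -0.08], [0, -1, 0, -0.1]]]}}

```text
time: 18.8
eef_pos: [0.6076, -0.0127, 0.1007]
tcp_rot: [-0.094, 0.702, 0.095, 0.7]
contact_force: [-0.1, 0.5, -0.1]
opening: 0.502
```

>>> {"fn": "servo_tool", "kwargs": {"deltas": [[[0, -0.2, 0, -0.02], [0, -0.4, 0, -0.04], [0, -0.6, 0, -0.06], [0, -0.8, 0, -0.08], [0, -1, 0, -0.1]]]}}

```text
time: 19.3
eef_pos: [0.6076, -0.1125, 0.1007]
tcp_rot: [-0.039, 0.707, 0.039, 0.705]
contact_force: [0.4, 0.6, -1.2]
opening: 0.495
```

>>> {"fn": "servo_tool", "kwargs": {"deltas": [[[-0.06, -0.2, 0, 0], [-0.12, -0.4, 0, 0], [-0.18, -0.6, 0, 0], [-0.24, -0.8, 0, 0], [-0.3, -1, 0, -0.02]]]}}

```text
time: 19.8
eef_pos: [0.5774, -0.2124, 0.1007]
tcp_rot: [-0.028, 0.707, 0.029, 0.706]
contact_force: [0.8, 0.2, 0.4]
opening: 0.499
```

>>> {"fn": "servo_tool", "kwargs": {"deltas": [[[0, -0.25, 0, 0], [0, -0.5, 0, 0], [0, -0.8, 0, 0], [-0.02, -1, 0, 0], [-0.02, -1, 0, 0]]]}}

```text
time: 20.3
eef_pos: [0.5757, -0.3142, 0.1014]
tcp_rot: [-0.027, 0.707, 0.027, 0.706]
contact_force: [0.9, 0.3, -0.2]
opening: 0.5
```

>>> {"fn": "servo_tool", "kwargs": {"deltas": [[[0, -0.01, -0.1, 0], [0, -0.01, -0.2, 0], [0, -0.01, -0.3, 0], [0, -0.01, -0.4, 0], [0, -0.01, -0.4, 0]]]}}

```text
time: 20.8
eef_pos: [0.5752, -0.3113, 0.0595]
tcp_rot: [-0.028, 0.708, 0.03, 0.705]
contact_force: [-0.5, -0.1, -0.1]
opening: 0.501
```

Run:
```python
from h import *
im=read_camera("side"); a=cv2.resize(im[130:250,200:330],None,fx=3,fy=3); b=cv2.resize(im[200:320,360:490],None,fx=3,fy=3)
cv2.imwrite("pics/s5.png",np.hstack([a,b]))
s=get_state();print(s["time"],s["eef_pos"],s["tcp_rot"])
```

```text
20.85 [ 0.57579673 -0.31189338  0.06066716] [-0.02791191  0.70732512  0.02928316  0.70572983]
```

View pics/s5.png

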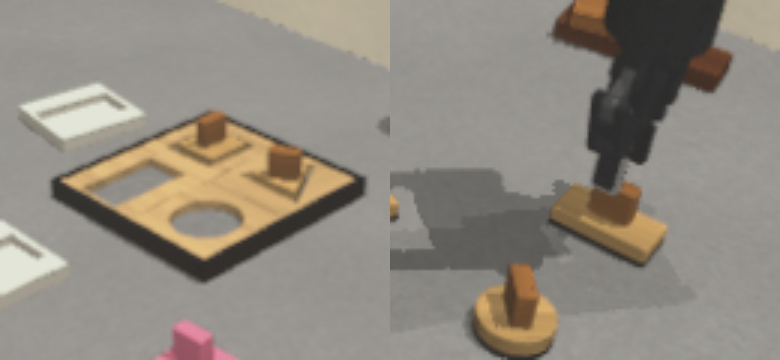

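Left: the triangle sits in its recess (285,175). Right: the fingers straddle the oblong's bar (612,200). Going down, gripping, lifting.

>>> {"fn": "servo_tool", "kwargs": {"deltas": [[[0, 0, -0.1, 0], [0, 0, -0.2, 0], [0, 0, -0.3, 0], [0, 0, -0.4, 0], [0, 0, -0.4, 0]]]}}

```text
time: 21.35
eef_pos: [0.5751, -0.3121, 0.0198]
tcp_rot: [-0.027, 0.708, 0.029, 0.705]
contact_force: [0.3, 0.0, 0.3]
opening: 0.496
```

>>> {"fn": "servo_tool", "kwargs": {"deltas": [[[0, 0, 0, 0], [0, 0, 0, 0], [0, 0, 0, 0], [0, 0, 0, 0], [0, 0, 0, 0]]], "claw": -1}}

```text
time: 21.85
eef_pos: [0.5768, -0.3133, 0.0229]
tcp_rot: [-0.029, 0.706, 0.028, 0.707]
contact_force: [0.3, -0.3, 0.7]
opening: 0.181
```

>>> {"fn": "servo_tool", "kwargs": {"deltas": [[[0, 0, 0, 0], [0, 0, 0.1, 0], [0, 0, 0.3, 0], [0, 0, 0.5, 0], [0, 0, 0.7, 0]]]}}

```text
time: 22.35
eef_pos: [0.5761, -0.3127, 0.0931]
tcp_rot: [-0.028, 0.707, 0.029, 0.706]
contact_force: [-0.1, -1.1, -1.5]
opening: 0.18
```

>>> {"fn": "servo_tool", "kwargs": {"deltas": [[[-0.03, 0.2, 0, 0.03], [-0.06, 0.4, 0, 0.06], [-0.09, 0.6, 0, 0.1], [-0.12, 0.8, 0, 0.13], [-0.14, 1, 0, 0.16]]]}}

```text
time: 22.85
eef_pos: [0.5616, -0.211, 0.0916]
tcp_rot: [-0.117, 0.698, 0.118, 0.697]
contact_force: [0.7, -0.6, -1.4]
opening: 0.183
```

>>> {"fn": "servo_tool", "kwargs": {"deltas": [[[-0.03, 0.2, 0, 0.03], [-0.06, 0.4, 0, 0.06], [-0.09, 0.6, 0, 0.1], [-0.12, 0.8, 0, 0.13], [-0.14, 1, 0, 0.16]]]}}

```text
time: 23.35
eef_pos: [0.548, -0.1113, 0.0923]
tcp_rot: [-0.205, 0.677, 0.205, 0.677]
contact_force: [-0.5, 0.3, -2.1]
opening: 0.182
```

>>> {"fn": "servo_tool", "kwargs": {"deltas": [[[-0.03, 0.2, 0, 0.03], [-0.06, 0.4, 0, 0.06], [-0.09, 0.6, 0, 0.1], [-0.12, 0.8, 0, 0.13], [-0.14, 1, 0, 0.16]]]}}

```text
time: 23.85
eef_pos: [0.5339, -0.0114, 0.0923]
tcp_rot: [-0.288, 0.646, 0.288, 0.646]
contact_force: [0.6, -0.4, -1.6]
opening: 0.18
```

>>> {"fn": "servo_tool", "kwargs": {"deltas": [[[-0.03, 0.2, 0, 0.03], [-0.06, 0.4, 0, 0.06], [-0.09, 0.6, 0, 0.1], [-0.12, 0.8, 0, 0.13], [-0.14, 1, 0, 0.16]]]}}

```text
time: 24.35
eef_pos: [0.5197, 0.0886, 0.0923]
tcp_rot: [-0.366, 0.605, 0.366, 0.605]
contact_force: [0.5, 0.0, -2.1]
opening: 0.173
```

>>> {"fn": "servo_tool", "kwargs": {"deltas": [[[-0.03, 0.2, 0, 0.03], [-0.06, 0.4, 0, 0.06], [-0.09, 0.6, 0, 0.1], [-0.12, 0.8, 0, 0.13], [-0.14, 1, 0, 0.16]]]}}

```text
time: 24.85
eef_pos: [0.5056, 0.1885, 0.0924]
tcp_rot: [-0.439, 0.554, 0.439, 0.554]
contact_force: [0.3, 1.0, -1.3]
opening: 0.18
```

>>> {"fn": "servo_tool", "kwargs": {"deltas": [[[-0.03, 0.2, 0, 0.03], [-0.06, 0.4, 0, 0.06], [-0.09, 0.6, 0, 0.1], [-0.12, 0.85, 0, 0.14], [-0.14, 1, 0, 0.18]]]}}

```text
time: 25.35
eef_pos: [0.4914, 0.289, 0.0924]
tcp_rot: [-0.513, 0.486, 0.513, 0.486]
contact_force: [-1.1, -0.1, -1.7]
opening: 0.179
```

>>> {"fn": "servo_tool", "kwargs": {"deltas": [[[0, 0.06, 0, 0], [0, 0.06, -0.1, 0], [0, 0.06, -0.25, 0], [0, 0.06, -0.4, 0], [0, 0.06, -0.45, 0]]]}}

```text
time: 25.85
eef_pos: [0.4905, 0.2915, 0.0439]
tcp_rot: [-0.511, 0.49, 0.513, 0.486]
contact_force: [-0.0, 0.2, -1.4]
opening: 0.179
```

Run:
```python
from h import *
im=read_camera("side"); a=cv2.resize(im[130:250,180:330],None,fx=4,fy=4)
cv2.imwrite("pics/s6.png",a)
s=get_state();print(s["time"],s["eef_pos"],s["tcp_rot"],s["contact_force"])
```

```text
25.9 [0.49057044 0.29153686 0.04387816] [-0.51089991  0.48979792  0.51263785  0.48608818] [-1.30287844 -0.96049651 -1.50143099]
```

View pics/s6.png

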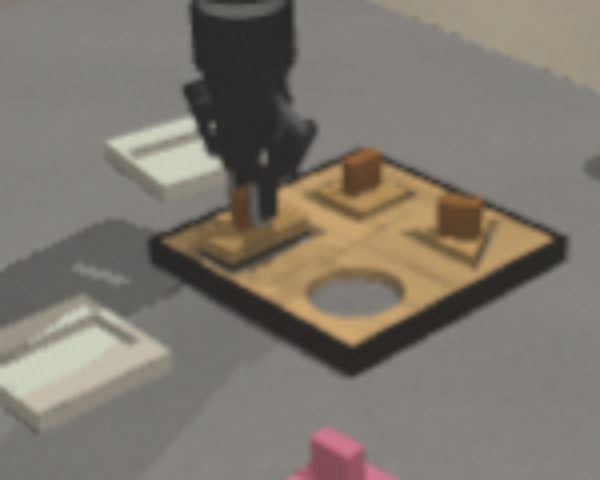

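Run:
```python
from h import *
im=read_camera("side"); c=calibration("side")
def pr(P): return cv2.projectPoints(np.float64(P),cv2.Rodrigues(np.array(c["R"]))[0],np.array(c["t"]),np.array(c["intrinsics"]),np.array(c["dist"]))[0].reshape(-1,2)
a=cv2.resize(im[150:220,215:290],None,fx=8,fy=8,interpolation=cv2.INTER_CUBIC)
def rect(x,y,z,l,w,yaw,col):
    t=np.radians(yaw);R=np.array([[np.cos(t),-np.sin(t)],[np.sin(t),np.cos(t)]])
    q=np.array([[l,w],[l,-w],[-l,-w],[-l,w]])/2@R.T+[x,y]
    p=pr(np.c_[q,np.full(4,z)]); cv2.polylines(a,[((p-[215,150]+.5)*8).astype(int)],True,col,1)
s=get_state()["eef_pos"]; print(s)
rect(.4925,.293,.016,.096,.056,2.6,(255,0,0))
for d in (0,.0045):
    zb=s[2]-.0223-d
    rect(s[0],s[1],zb+.018,.08,.04,2.6,(0,255,0) if d==0 else (0,0,255))
cv2.imwrite("pics/s7.png",a)
```

```text
[0.49126045 0.291922   0.04511035]
```

View pics/s7.png

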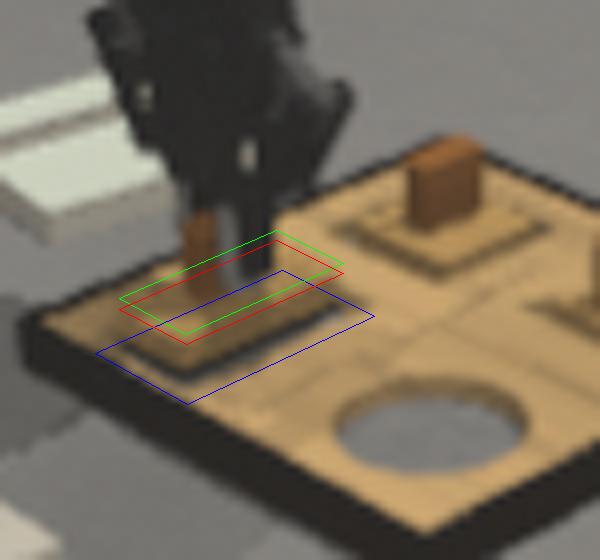

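The overlay shows the block's underside corner (187,381) and right corner (343,311) inside the recess outline (188,403), (375,315), with several mm clear all round. Setting it down, then on to the round block.

>>> {"fn": "servo_tool", "kwargs": {"deltas": [[[0, 0, -0.05, 0], [0, 0, -0.1, 0], [0, 0, -0.15, 0], [0, 0, -0.15, 0], [0, 0, -0.15, 0]]]}}

```text
time: 26.45
eef_pos: [0.4925, 0.293, 0.0323]
tcp_rot: [-0.512, 0.488, 0.512, 0.488]
contact_force: [0.2, -0.2, -1.0]
opening: 0.179
```

>>> {"fn": "servo_tool", "kwargs": {"deltas": [[[0, 0, 0, 0], [0, 0, 0, 0], [0, 0, 0, 0], [0, 0, 0, 0], [0, 0, 0, 0]]], "claw": 0}}

```text
time: 26.95
eef_pos: [0.4926, 0.293, 0.0325]
tcp_rot: [0.512, -0.488, -0.512, -0.488]
contact_force: [1.1, -0.7, -0.1]
opening: 0.501
```

>>> {"fn": "servo_tool", "kwargs": {"deltas": [[[0, 0, 0.2, 0], [0, 0, 0.4, 0], [0, 0, 0.6, 0], [0, 0, 0.7, 0], [0, 0, 0.7, 0]]]}}

```text
time: 27.45
eef_pos: [0.4937, 0.2935, 0.1042]
tcp_rot: [0.513, -0.486, -0.511, -0.489]
contact_force: [1.0, 0.5, -0.9]
opening: 0.503
```

>>> {"fn": "servo_tool", "kwargs": {"deltas": [[[0, -0.2, 0, -0.05], [0, -0.4, 0, -0.1], [0, -0.6, 0, -0.15], [0, -0.8, 0, -0.2], [0, -1, 0, -0.25]]]}}

```text
time: 27.95
eef_pos: [0.4915, 0.192, 0.1008]
tcp_rot: [-0.406, 0.58, 0.407, 0.578]
contact_force: [0.5, 0.7, 0.5]
opening: 0.504
```

>>> {"fn": "servo_tool", "kwargs": {"deltas": [[[0, -0.2, 0, -0.05], [0, -0.4, 0, -0.1], [0, -0.6, 0, -0.15], [0, -0.8, 0, -0.2], [0, -1, 0, -0.25]]]}}

```text
time: 28.45
eef_pos: [0.4915, 0.0922, 0.1009]
tcp_rot: [-0.285, 0.648, 0.286, 0.646]
contact_force: [0.1, 0.5, -0.0]
opening: 0.497
```

>>> {"fn": "servo_tool", "kwargs": {"deltas": [[[0, -0.2, 0, -0.05], [0, -0.4, 0, -0.1], [0, -0.6, 0, -0.15], [0, -0.8, 0, -0.2], [0, -1, 0, -0.25]]]}}

```text
time: 28.95
eef_pos: [0.4915, -0.0076, 0.1009]
tcp_rot: [-0.153, 0.691, 0.154, 0.689]
contact_force: [0.7, 0.3, -0.0]
opening: 0.502
```

>>> {"fn": "servo_tool", "kwargs": {"deltas": [[[0, -0.2, 0, -0.05], [0, -0.4, 0, -0.1], [0, -0.6, 0, -0.15], [0, -0.8, 0, -0.2], [0, -1, 0, -0.25]]]}}

```text
time: 29.45
eef_pos: [0.4915, -0.1075, 0.1009]
tcp_rot: [-0.016, 0.708, 0.016, 0.706]
contact_force: [0.9, 0.9, -0.3]
opening: 0.5
```

>>> {"fn": "servo_tool", "kwargs": {"deltas": [[[-0.06, -0.2, 0, -0.05], [-0.12, -0.4, 0, -0.1], [-0.18, -0.6, 0, -0.15], [-0.24, -0.8, 0, -0.2], [-0.3, -1, 0, -0.25]]]}}

```text
time: 29.95
eef_pos: [0.4614, -0.2073, 0.1009]
tcp_rot: [0.122, 0.697, -0.122, 0.696]
contact_force: [-0.4, -0.6, 0.6]
opening: 0.5
```

>>> {"fn": "servo_tool", "kwargs": {"deltas": [[[-0.06, -0.2, 0, -0.05], [-0.12, -0.4, 0, -0.1], [-0.18, -0.6, 0, -0.15], [-0.24, -0.8, 0, -0.2], [-0.28, -1, 0, -0.23]]]}}

```text
time: 30.45
eef_pos: [0.4334, -0.3071, 0.1008]
tcp_rot: [0.245, 0.664, -0.245, 0.662]
contact_force: [0.4, 0.0, 0.9]
opening: 0.499
```

>>> {"fn": "servo_tool", "kwargs": {"deltas": [[[0, -0.14, 0, 0], [0, -0.14, -0.1, 0], [0, -0.14, -0.2, 0], [0, -0.14, -0.4, 0], [0, -0.14, -0.4, 0]]]}}

```text
time: 30.95
eef_pos: [0.4325, -0.3177, 0.0582]
tcp_rot: [0.245, 0.666, -0.242, 0.661]
contact_force: [0.2, -0.4, -1.1]
opening: 0.504
```

Run:
```python
from h import *
im=read_camera("side"); a=cv2.resize(im[130:250,200:330],None,fx=3,fy=3); b=cv2.resize(im[220:340,340:470],None,fx=3,fy=3)
cv2.imwrite("pics/s8.png",np.hstack([a,b]))
s=get_state();print(s["time"],s["eef_pos"],s["tcp_rot"])
```

```text
31.0 [ 0.43326431 -0.31857308  0.05976498] [ 0.24468482  0.6656027  -0.24271215  0.66196163]
```

View pics/s8.png

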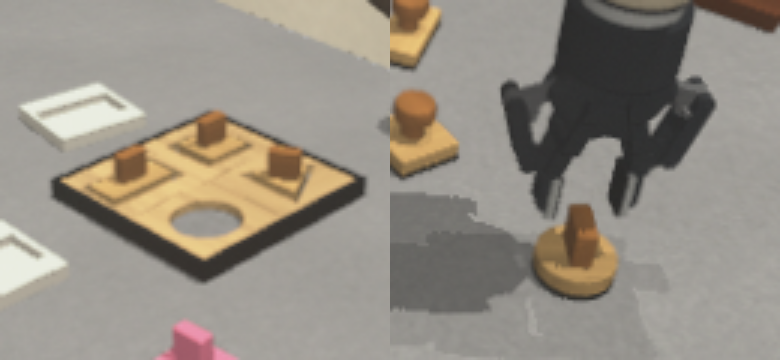

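Three blocks lie in their recesses (left). The fingers (550,195) and (625,195) straddle the round block's bar (580,235). Going down, gripping and lifting.

>>> {"fn": "servo_tool", "kwargs": {"deltas": [[[0, 0, -0.1, 0], [0, 0, -0.2, 0], [0, 0, -0.3, 0], [0, 0, -0.4, 0], [0, 0, -0.4, 0]]]}}

```text
time: 31.5
eef_pos: [0.4334, -0.3199, 0.0203]
tcp_rot: [0.245, 0.665, -0.244, 0.662]
contact_force: [0.2, 0.1, -0.2]
opening: 0.507
```

>>> {"fn": "servo_tool", "kwargs": {"deltas": [[[0, 0, 0, 0], [0, 0, 0, 0], [0, 0, 0, 0], [0, 0, 0, 0], [0, 0, 0, 0]]], "claw": -1}}

```text
time: 32.0
eef_pos: [0.4348, -0.3213, 0.0228]
tcp_rot: [0.244, 0.663, -0.244, 0.664]
contact_force: [0.6, -0.4, 0.4]
opening: 0.179
```

>>> {"fn": "servo_tool", "kwargs": {"deltas": [[[0, 0, 0, 0], [0, 0, 0.1, 0], [0, 0, 0.3, 0], [0, 0, 0.5, 0], [0, 0, 0.7, 0]]]}}

```text
time: 32.5
eef_pos: [0.4342, -0.3207, 0.0932]
tcp_rot: [0.244, 0.664, -0.244, 0.663]
contact_force: [-0.6, -0.3, -1.4]
opening: 0.177
```

>>> {"fn": "servo_tool", "kwargs": {"deltas": [[[0.06, 0.2, 0, 0], [0.12, 0.4, 0, 0], [0.18, 0.6, 0, 0], [0.24, 0.8, 0, 0], [0.3, 1, 0, 0]]]}}

```text
time: 33.0
eef_pos: [0.4644, -0.22, 0.0927]
tcp_rot: [0.244, 0.664, -0.244, 0.664]
contact_force: [0.1, -0.9, -0.9]
opening: 0.18
```

>>> {"fn": "servo_tool", "kwargs": {"deltas": [[[0.06, 0.2, 0, 0], [0.12, 0.4, 0, 0], [0.18, 0.6, 0, 0], [0.24, 0.8, 0, 0], [0.3, 1, 0, 0]]]}}

```text
time: 33.5
eef_pos: [0.4944, -0.12, 0.0927]
tcp_rot: [0.244, 0.664, -0.244, 0.664]
contact_force: [0.1, -0.7, -0.9]
opening: 0.174
```

>>> {"fn": "servo_tool", "kwargs": {"deltas": [[[0, 0.2, 0, 0], [0, 0.4, 0, 0], [0, 0.6, 0, 0], [0, 0.8, 0, 0], [0.03, 1, 0, 0]]]}}

```text
time: 34.0
eef_pos: [0.4968, -0.02, 0.0925]
tcp_rot: [0.244, 0.664, -0.244, 0.663]
contact_force: [-0.2, -0.1, -1.8]
opening: 0.183
```

>>> {"fn": "servo_tool", "kwargs": {"deltas": [[[0, 0.2, 0, 0], [0, 0.4, 0, 0], [0, 0.6, 0, 0], [0, 0.8, 0, 0], [0, 1, 0, 0]]]}}

```text
time: 34.5
eef_pos: [0.4971, 0.0798, 0.0926]
tcp_rot: [0.244, 0.664, -0.244, 0.664]
contact_force: [0.6, -0.4, -0.9]
opening: 0.18
```

>>> {"fn": "servo_tool", "kwargs": {"deltas": [[[0, 0.2, 0, 0], [0, 0.4, 0, 0], [0, 0.6, 0, 0], [0, 0.8, 0, 0], [0, 1, 0, 0]]]}}

```text
time: 35.0
eef_pos: [0.4971, 0.1798, 0.0926]
tcp_rot: [0.244, 0.664, -0.244, 0.664]
contact_force: [0.3, -1.3, -2.3]
opening: 0.183
```

>>> {"fn": "servo_tool", "kwargs": {"deltas": [[[0, 0.04, 0, 0], [0, 0.04, -0.1, 0], [0, 0.04, -0.25, 0], [0, 0.04, -0.4, 0], [0, 0.04, -0.45, 0]]]}}

```text
time: 35.5
eef_pos: [0.4953, 0.1819, 0.0441]
tcp_rot: [0.244, 0.665, -0.246, 0.662]
contact_force: [-1.0, 0.6, -1.6]
opening: 0.175
```

Run:
```python
from h import *
im=read_camera("side"); a=cv2.resize(im[130:250,200:330],None,fx=4,fy=4)
cv2.imwrite("pics/s9.png",a)
s=get_state();print(s["time"],s["eef_pos"],s["tcp_rot"],s["contact_force"])
```

```text
35.55 [0.49536978 0.18196746 0.04407501] [ 0.24348694  0.66523569 -0.24552346  0.66173546] [-0.74151366  0.07041078 -1.72612314]
```

View pics/s9.png

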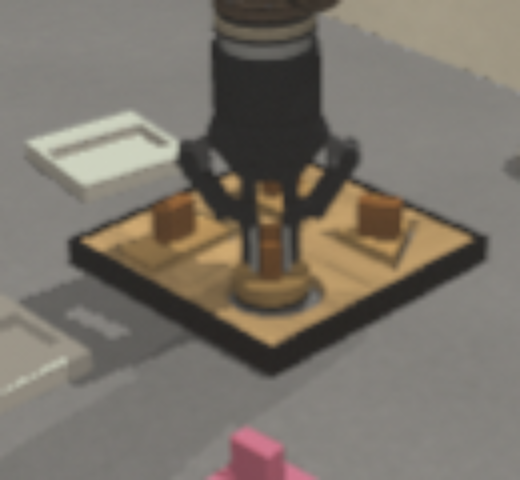

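The round block hangs over the round hole (275,295), clear all round. Releasing, then moving away to check.

>>> {"fn": "servo_tool", "kwargs": {"deltas": [[[0, 0, -0.05, 0], [0, 0, -0.1, 0], [0, 0, -0.15, 0], [0, 0, -0.15, 0], [0, 0, -0.15, 0]]]}}

```text
time: 36.05
eef_pos: [0.4976, 0.183, 0.0324]
tcp_rot: [0.244, 0.664, -0.244, 0.664]
contact_force: [-0.4, -0.3, -0.2]
opening: 0.178
```

>>> {"fn": "servo_tool", "kwargs": {"deltas": [[[0, 0, 0, 0], [0, 0, 0, 0], [0, 0, 0, 0], [0, 0, 0, 0], [0, 0, 0, 0]]], "claw": 0}}

```text
time: 36.55
eef_pos: [0.4976, 0.183, 0.0325]
tcp_rot: [0.244, 0.664, -0.244, 0.664]
contact_force: [0.4, 0.7, 0.0]
opening: 0.501
```

>>> {"fn": "servo_tool", "kwargs": {"deltas": [[[0, 0, 0.2, 0], [0, 0, 0.4, 0], [0, 0, 0.6, 0], [0, 0, 0.8, 0], [0, 0, 1, 0]]]}}

```text
time: 37.05
eef_pos: [0.4974, 0.183, 0.1331]
tcp_rot: [0.244, 0.664, -0.244, 0.664]
contact_force: [0.3, 0.4, 1.0]
opening: 0.497
```

>>> {"fn": "servo_tool", "kwargs": {"deltas": [[[0, -0.2, 0, 0], [0, -0.4, 0, 0], [0, -0.6, 0, 0], [0, -0.8, 0, 0], [0, -1, 0, 0]]]}}

```text
time: 37.55
eef_pos: [0.4973, 0.0823, 0.1324]
tcp_rot: [0.244, 0.664, -0.244, 0.664]
contact_force: [0.2, -0.0, -1.4]
opening: 0.499
```

>>> {"fn": "servo_tool", "kwargs": {"deltas": [[[0, -0.2, 0, 0], [0, -0.4, 0, 0], [0, -0.6, 0, 0], [0, -0.8, 0, 0], [0, -1, 0, 0]]]}}

```text
time: 38.05
eef_pos: [0.4974, -0.0178, 0.1324]
tcp_rot: [0.244, 0.664, -0.244, 0.664]
contact_force: [-0.1, -0.5, 0.3]
opening: 0.502
```

Run:
```python
from h import *
im=read_camera("top"); w=warp(im,"top",.43,.67,.12,.36,.022,1600)
sd=read_camera("side"); a=cv2.resize(sd[150:235,210:330],(540,384),interpolation=cv2.INTER_CUBIC)[:, 30:430]
cv2.imwrite("pics/f.png",np.hstack([w,a]))
o=cv2.imread("pics/top0.png"); P=slice(160,230),slice(315,385)
print(get_state()["time"],get_state()["eef_pos"])
for q in ("polish_square","polish_oblong"): print(q,[(np.round(d["at"],3).tolist(),round(d["p"],2)) for d in recognise("side",q)])
```

```text
38.15 [ 0.49760298 -0.01869907  0.13245811]
polish_square [([0.441, -0.162, 0.016], 0.84), ([0.48, 0.28, 0.023], 0.69)]
polish_oblong []
```

View pics/f.png

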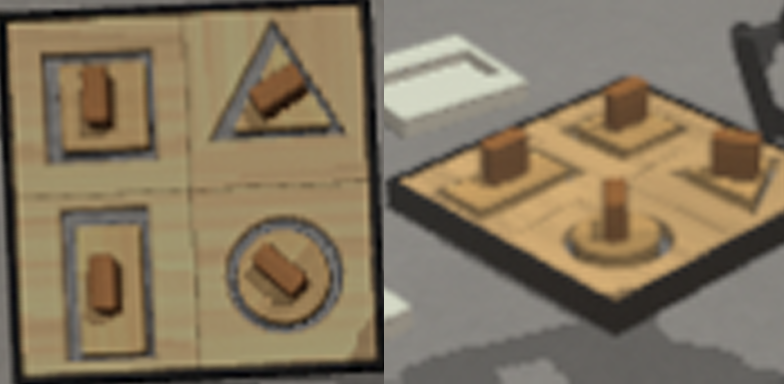

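All four look seated; a closer check that the triangle and oblong, which lie against one side, are flat.

Run:
```python
from h import *
sd=read_camera("side"); tp=read_camera("top")
a=cv2.resize(sd[155:225,215:325],(792,504),interpolation=cv2.INTER_CUBIC)
c=calibration("side")
cv2.imwrite("pics/g.png",np.clip(a*1.3,0,255).astype(np.uint8))
print(get_state()["time"])
```

```text
38.35
```

View pics/g.png

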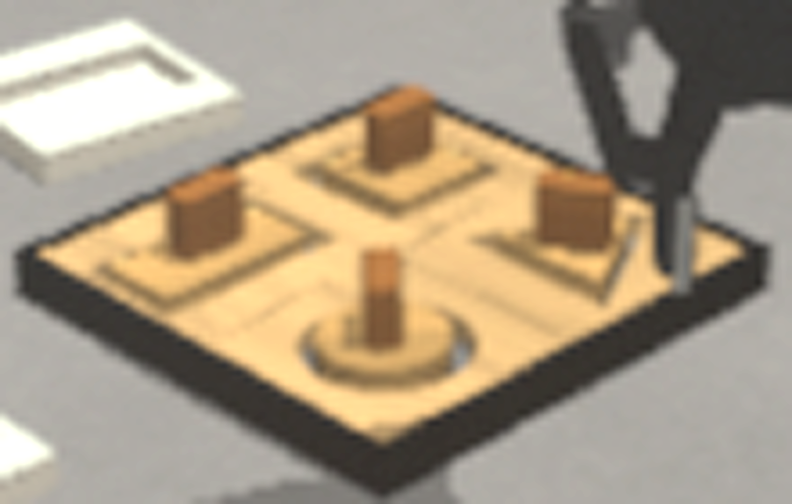

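All four blocks look flat: the bars at (400,130), (205,215), (575,210) and (382,300) stand upright and the soles lie below the rims. Handing in.

```bash
python3 -c "
from plant import *
print(sign_off(), get_state()['time'])"
```

```text
the job is handed in; nothing more can be done
the job is handed in; nothing more can be done
```

All four sanding blocks (square, triangle, oblong, round) are in the caddy, each in the recess cut to its own outline. I handed the job in at about 38 s of the 96 s allowed.

- **Seating:** the last top and side pictures show every base inside its recess outline, lying flat with an upright bar. The square, triangle and oblong sit against one side of their recesses rather than centred.
- **Contact force:** setting down the square block gave a brief 33 N up through the held block (about 37 N in all). I released the later blocks a few mm higher, and their contact stayed at about 6 N or less.
- **Polishing blocks:** I never approached or gripped them, and only carried things over them with clearance. The last check found the square one where it started. The oblong one was not reported in the last picture, probably because the arm hid it, so it was not re-confirmed.
- **Look-alikes:** I left the green and pink blocks and the white recesses alone.

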